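Clamp an impact bar in the cam vise

TASK

A notched steel bar sits loosely in the open specimen vise and is not fully in. With a fingertip, push its protruding end until the bar is fully home against the stop screw at the far end of the vise, then push the cam lever round clockwise (seen from above) as far as it goes, so that the sliding jaw clamps the bar there. Only push: do not lift the bar, and leave the other things on the bench where they are.

Things in the scene. Friction and masses are not known exactly. Their poses are not given: they have to be found in the camera images.
- bar_mid (a point): centre (half-way up and along) of the notched steel bar in the vise: 10 x 10 x 55 mm, 43 g, loose, long axis y, notch on top. End faces 27.5 mm along +y and -y. It lies on the vise bed, 20 mm above the bench, between open jaws with up to 4 mm of play; slides at under 1 N.
- impact_bar: the same bar; origin at the centre of its underside. Its end near the robot overhangs the near edge of the vise bed: by 5 mm when home, by up to 17 mm more at the start. Below the overhang there is nothing down to the bench, so a fingertip may reach lower than the bar.
- stop_tip (a point): tip of the fixed stop screw (8.4 mm thick, level) at the vise's far end, 25 mm above the bench. Axes of the vise: +x = direction that pushes the bar home (away from the robot, up to 0.45 rad either way), +y left, z up. The bar is home when its far end touches this tip: bar_mid is then at x = -27.5 mm. Clamped, its centre line is at y = +1 mm.
- vise: grey vise with ground steel top, fixed to the bench; axes as stop_tip, origin on the bench. In its frame (mm): bed x -28 to 52, y -74 to 34, 20 high; foot x -14 to 40, y -88 to 48, 13 high with its screws; jaws x -22 to 20, 32 high with screws, fixed jaw at y > 5; stop tip at (22, -1, 25), its block x 33 to 47, 33 high, screw head to x = 57.
- sliding_jaw: sliding jaw on the right of the bar, 42 mm long, top 29 mm above the bench; moves towards the vise's +y by up to 6 mm, driven by the cam through disc springs; presses the bar on the fixed jaw with about 20 N when the lever is fully round
- cam_pivot (a point): point on the upright axis about which the cam lever swings, right of the jaws, at (-1, -50, 45) mm in the vise's frame, 45 mm above the bench; axes as the vise. The hub round it is 19 mm across and 45 mm high. 92 mm from the axis to the ball's centre.
- lever_ball (a point): centre of the black ball, 24 mm across, at the end of the cam lever, 51 mm above the bench. The arm is a steel rod 10 mm thick, straight out from the pivot, its centre rising from 39 mm height at 24 mm from the axis to 50 mm at 86 mm from it. Under and beside its outer part there is only the bench and the vise's bed and foot.
- cam_lever (a joint): lever angle, rad: 0 = open, arm pointing 0.35 rad to the right of the vise's +x; grows as it turns clockwise seen from above, past pointing right, to a hard stop at 1.9 (arm points right and back to the robot): clamped. Starts at 0 to 0.6; takes 2 to 4 N at 65 mm from the axis (0.15 N m friction, more as the jaw tightens); stays where it is left.
- waiting_bar_a: one of two identical notched steel bars, 10 x 10 x 55 mm, that lie on the bench to the left of the vise, waiting their turn; leave alone
- waiting_bar_b: the other of those two bars on the bench; leave alone
- loupe: black waisted magnifier, 33 mm across and 35 mm tall, on the bench left of the vise; leave alone
- hex_key: dark L-shaped key, 36 x 83 mm, 5 mm thick, on the bench left of the vise; leave alone
- specimen_a: round moulded metal specimen, 30 mm across, 18 mm tall, on the bench well to the right; leave alone
- specimen_b: the second such specimen, 17 mm tall, beside it; leave alone
- round_slug: dark round steel cylinder, 27 mm across, 27 mm tall, on the bench well to the left; leave alone
- tweezers: steel tweezers, 128 mm long, lying on the bench to the right; leave alone

How it is judged:
On the way, in this order (a step that is already met when the one before it is completed fails the run):
1. with the jaws still slack (lever below 0.95 rad), the bar has been pushed home against the stop screw (gap under 2 mm) (x of bar_mid in the frame of stop_tip above -0.0295 m and z of bar_mid in the frame of stop_tip between -0.003 and 0.003 m and value of joint cam_lever below 0.95 rad), for 0.2 s.
2. the cam lever has been swung round and the sliding jaw presses the bar (value of joint cam_lever above 1.7 rad and contact force between sliding_jaw and impact_bar above 8 N), for 0.2 s.
At the end, for the whole second after the job is handed in: The bar lies flat on the bed, straight in the jaws (within 0.04 rad), its far end within 2 mm of the stop screw; the cam lever stands past 1.7 rad and the sliding jaw presses the bar with more than 8 N; bar and lever are at rest (all of step 2 and x of bar_mid in the frame of stop_tip above -0.0295 m and z of bar_mid in the frame of stop_tip between -0.003 and 0.003 m and angle between the y axis of bar_mid and the x axis of stop_tip, either way round below 0.04 rad and linear speed of impact_bar below 0.01 m/s and velocity of joint cam_lever below 0.05 rad/s); the robot touches nothing.
It fails at once if the bar is lifted more than 6 mm off the bed or falls off it (z of bar_mid in the frame of stop_tip above 0.006 m or z of bar_mid in the frame of stop_tip below -0.01 m).
It fails at once if another thing on the bench is moved more than 15 mm (distance of any of waiting_bar_a, waiting_bar_b, loupe, hex_key, specimen_a, specimen_b, round_slug, tweezers from where it was at the start of the episode above 0.015 m).
It also fails if it takes over 48 s, if anything falls off the work surface, if the arm or the gripper's body presses on something with over 40 N, if the wrist force passes 120 N, or if a joint passes its speed limit or range.

ROBOT

A 7-joint arm with a two-finger parallel gripper is mounted at the origin on a cart in front of the work surface, level with it; the furniture and walls round the work are solid. World frame = base frame: x ahead of the robot, y to its left, z up, the work surface at z = 0. Lengths are in m, angles in rad, forces in N, time in s.
With the tool pointing down it reaches from about 0.4 to 0.9 m from the base axis. Payload 5.5 kg.
Tool frame: the origin (TCP) lies midway between the tips of the shut fingers; the grasp point (between the pads) lies 19 mm behind it; z points along the fingers, y is the direction in which the jaws open and shut (so a half turn about z gives the same grasp; the last joint's range is limited). The gripper opens to 92 mm and grips with 3 to 60 N. Pads are 19 mm wide; open, the fingers measure 130 mm over their backs; the gripper's body (75 mm by 190 mm) begins 47 mm behind the grasp point.
Start: joints at [1.4, 0.501, -0.427, 1.55, 0.221, 1.138, -0.21], TCP at [0.273, -0.59, 0.227] pointing down, gripper open.
Joint ranges: [-2.88, 2.88], [-0.31, 2.03], [-1.54, 1.56], [0.2, 2.42], [-1.41, 4.55], [0.19, 2.02], [-2.57, 2.57]. Speed limits (rad/s): [2.57, 2.57, 3.14, 3.14, 3.14, 3.14, 3.14].

INTERFACE

Orientations are given as [roll, pitch, yaw] about the fixed x, y, z axes, in that order (R = Rz(yaw) Ry(pitch) Rx(roll)).
In Python, from workcell import ctrl gives the robot as it stands. The module is installed in compiled form; this text tells all that it offers.
- The arm moves only by the tool carry_out, never from a script. Its arguments are lists of equal length, an entry for each row: "translation": the shift along the tool's x, y, z in cm, a list of three; "twist": the turn, a rotation vector about the tool's x, y, z in degrees, a list of three; "hand": the opening, from -1 (shut) to 1 (fully open). A call has 1 to 5 rows; each row shifts and turns the commanded pose from where the row before left it, along the tool's axes as they then stand; what a row does not reach is not made up. A row lasts 1/8 s, in which the tool goes at most 62.5 mm and 10.7 degrees, less where a joint would pass 70% of its speed; a pose out of reach is approached as far as the arm can. A call is refused whole if a number of a shift passes 6.25 or a number of a turn 10.7, either way. A call with a gripper value outside its range is refused whole. The fingers move at their own pace and stop on an object; "newtons" is the grip in N (left out, the last holds). Time passes only in rows, so rows that do not move let the fingers close. It gives the time, the measured TCP pose, the force and the opening at its end, in the units of the state.
- ctrl.sense(): the state, without advancing time (a new reading comes with each control period).
- ctrl.snapshot(name): name is "scene" or "top" or "wrist"; returns the picture (420x560x3 uint8, blue, green, red); there is no depth.
- ctrl.get_calibration(name): a dict with "fx", "fy", "cx", "cy" (pixels), "T" (4x4, takes a point from camera to world coordinates); the wrist camera has in their place "T_tool_cam" (4x4, takes a point from camera to tool coordinates, whose origin is the TCP and whose axes are the flange's). Camera axes: x right, y down, z forward; pixel columns grow to the right and rows downward; lengths in m; the calibration is good to about 2 mm. A picture is of the moment at which its call begins: read the wrist's pose just before it. get_calibration takes no time and is no camera call.
- ctrl.close_job(): hands the job in, once; it reports no verdict.
Trained networks look in the newest picture that a camera, given by its name, has taken for a name from the list of things; names that differ only in an ending like _2 or _b are one class to them, and where a whole thing is asked for, a point or a joint stands for the part that bears it (a point fixed in the world has none). Each returns a list of dicts, best first, with "confidence" (0 to 1); they miss things now and then, are a little off and sometimes report something else, mostly with a low value. They report only what shows in the picture. A call takes as long as a camera call.
- ctrl.masks_of(query, camera): "region" (420x560 bool, what is visible of it).
- ctrl.landmark_of(query, camera): "xyz" ([x, y, z] in m, in world coordinates, good to about 4 mm: a listed point, or the origin of a listed thing).
The state is a dict: "t": time; "qpos": joint angles; "qvel": joint speeds; "tau": joint torques, N m; "ee_pos": TCP position; "eef_rot": TCP orientation; "ft_force": force on the tool from outside, world axes, zero at the start; "wrist_torque": the same for the moment, N m; "width": finger opening in m.
Only numpy, scipy, OpenCV 4.12 (cv2) and the standard library are available. Lean on these libraries where they do the work, as an engineer would, in place of code of your own. Each camera call takes 0.05 s, during which the arm holds its last target.

## Working session

There is one attempt and no reset: what is moved stays moved. The work goes in short steps, Python scripts to look and compute and a tool call to move; the robot and the scene stay as the last step left them, time stands still between calls to the robot, and variables do not carry over. Pictures are saved under pics/ and viewed, and the job is handed in when it is done.

Besides the shell and the picture viewer there is one more tool, called after "Emit:" as name(argument=value, ...) on one line, values as JSON. carry_out: Moves the arm, as the interface text tells. Its arguments: {"type":"object","properties":{"translation":{"type":"array"},"twist":{"type":"array"},"hand":{"type":"array"},"newtons":{"type":"number"}},"required":["translation","twist","hand"]}

```bash
mkdir -p pics; python3 - <<'E'
from workcell import ctrl
import cv2,numpy as np
s=ctrl.sense();print(s['t'],s['ee_pos'],s['eef_rot'],s['width'],s['ft_force'])
for c in ['scene','top']:
    im=ctrl.snapshot(c);cv2.imwrite(f'pics/{c}0.png',im)
    for q in ['bar_mid','stop_tip','cam_pivot','lever_ball','vise','impact_bar']:
        try:
            print(c,q,[(np.round(d['xyz'],4).tolist(),round(d['confidence'],2)) for d in ctrl.landmark_of(q,c)[:3]])
        except Exception as e: print(c,q,e)
print(ctrl.sense()['t'])
E
```

```text
0.0 [ 0.27289861 -0.5892026   0.22569099] [-3.13970004e+00 -4.41264559e-05  4.33898125e-01] 0.09187195644528133 [ 0.45375171 -0.11754324 -0.33133018]
scene bar_mid [([0.5662, -0.0352, 0.0213], 0.53), ([0.5835, -0.0276, -0.0051], 0.22), ([0.5697, 0.1031, 0.0032], 0.22)]
scene stop_tip [([0.6073, -0.0184, 0.0229], 0.79)]
scene cam_pivot [([0.5943, -0.0729, 0.0447], 0.76), ([0.683, -0.1027, 0.0562], 0.35)]
scene lever_ball [([0.6827, -0.1035, 0.0536], 0.68)]
scene vise [([0.5836, -0.0259, -0.0037], 0.79)]
scene impact_bar [([0.5657, -0.0293, 0.0192], 0.6)]
top bar_mid [([0.5654, -0.0308, 0.0233], 0.65), ([0.5877, -0.0285, -0.0015], 0.46)]
top stop_tip [([0.6005, -0.0204, 0.0271], 0.94), ([0.566, -0.0308, 0.0243], 0.63)]
top cam_pivot [([0.5909, -0.0736, 0.0444], 0.83)]
top lever_ball [([0.5625, -0.033, 0.0176], 0.27)]
top vise [([0.5871, -0.0275, 0.0027], 0.79)]
top impact_bar [([0.5585, -0.0334, 0.0216], 0.57)]
0.7
```

View pics/scene0.png

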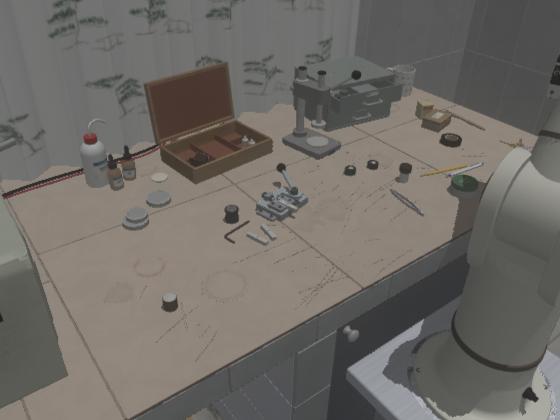

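View pics/top0.png

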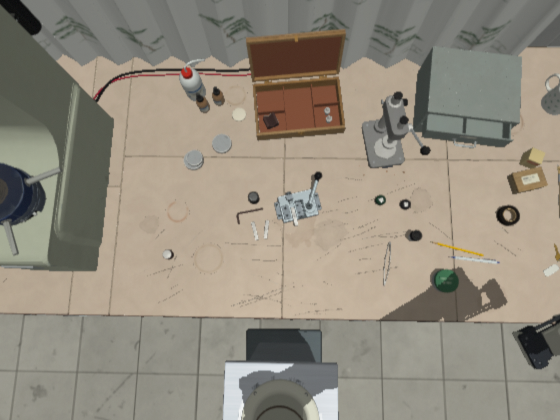

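```bash
cat > h.py <<'E'
import numpy as np
from scipy.spatial.transform import Rotation as R
def rot(e): return R.from_euler('xyz',e)
def plan(s,target,yaw):
    """translation (cm, tool axes at start), total twist deg (tool z)"""
    r=rot(s['eef_rot']); d=r.inv().apply(np.array(target)-s['ee_pos'])*100
    rv=(r.inv()*rot([np.pi,0,yaw])).as_rotvec(degrees=True)
    return d,rv
E
python3 - <<'E'
from workcell import ctrl
import numpy as np
from h import *
c=ctrl.get_calibration('wrist');print(c)
s=ctrl.sense()
print(plan(s,[0.50,-0.05,0.26],0.434))
print(plan(s,[0.50,-0.05,0.26],0.15))
E
```

```text
{'fx': 316.99051730699074, 'fy': 316.99051730699074, 'cx': 279.8329126184931, 'cy': 214.5627400670607, 'T_tool_cam': array([[ 2.14591505e-04, -9.62639971e-01, -2.70784489e-01,
         7.20194685e-02],
       [ 9.99999959e-01,  2.57365867e-04, -1.22455960e-04,
         1.51745531e-05],
       [ 1.87571687e-04, -2.70784452e-01,  9.62639987e-01,
        -1.58841817e-01],
       [ 0.00000000e+00,  0.00000000e+00,  0.00000000e+00,
         1.00000000e+00]])}
(array([ 43.26399097, -39.44515834,  -3.32446154]), array([ 0.00224988, -0.00137915, -0.01012667]))
(array([ 43.26399097, -39.44515834,  -3.32446154]), array([ 2.03888516e-03, -1.68934752e-03,  1.62618747e+01]))
```

Emit:
carry_out(translation=[[4.8,-3.3,0],[4.8,-3.3,0],[4.8,-3.3,0],[4.8,-3.3,0],[4.8,-3.3,0]], twist=[[0,0,0],[0,0,0],[0,0,0],[0,0,0],[0,0,0]], hand=[-1,-1,-1,-1,-1])

```text
t: 1.32
ee_pos: [0.4225, -0.3377, 0.2271]
eef_rot: [3.141, -0.0, 0.434]
ft_force: [0.8, -0.7, -0.1]
width: 0.0465
```

Emit:
carry_out(translation=[[4.8,-3.3,0],[4.8,-3.3,0],[4.8,-3.3,0],[4.8,-3.3,0],[4.8,-3.3,0]], twist=[[0,0,0],[0,0,0],[0,0,0],[0,0,0],[0,0,0]], hand=[-1,-1,-1,-1,-1])

```text
t: 1.95
ee_pos: [0.571, -0.0872, 0.227]
eef_rot: [3.141, -0.0, 0.433]
ft_force: [0.5, -0.4, 0.4]
width: 0.0011
```

Emit:
carry_out(translation=[[4.8,-3.3,0],[0,0,0],[0,0,0],[0,0,0]], twist=[[0,0,0],[0,0,8],[0,0,8],[0,0,0]], hand=[-1,-1,-1,-1])

```text
t: 2.45
ee_pos: [0.5998, -0.0383, 0.2268]
eef_rot: [3.141, -0.0, 0.156]
ft_force: [-0.5, -0.6, -0.0]
width: 0.0007
```

```bash
python3 - <<'E'
from workcell import ctrl
import cv2,numpy as np
s=ctrl.sense();print(s['t'],s['ee_pos'],s['eef_rot'])
im=ctrl.snapshot('wrist');cv2.imwrite('pics/w1.png',im)
for q in ['bar_mid','stop_tip','cam_pivot','lever_ball','vise','impact_bar','sliding_jaw']:
    print(q,[(np.round(d['xyz'],4).tolist(),round(d['confidence'],2)) for d in ctrl.landmark_of(q,'wrist')[:3]])
E
```

```text
2.45 [ 0.59982651 -0.03834343  0.22681021] [ 3.14117207e+00 -9.00750410e-05  1.56084061e-01]
bar_mid [([0.566, -0.0324, 0.0293], 0.76), ([0.6225, -0.2893, -0.0042], 0.74), ([0.5822, -0.0291, -0.0029], 0.26)]
stop_tip [([0.6082, -0.0221, 0.0252], 0.87), ([0.5842, -0.0287, 0.001], 0.18)]
cam_pivot [([0.5938, -0.0776, 0.0449], 0.84)]
lever_ball [([0.4343, -0.3045, -0.0006], 0.66), ([0.6889, -0.1023, 0.0517], 0.63)]
vise [([0.5846, -0.0315, -0.0035], 0.59)]
impact_bar [([0.5602, -0.0353, 0.0217], 0.63)]
sliding_jaw [([0.5851, -0.0289, -0.0011], 0.92), ([0.5603, -0.0332, 0.0196], 0.16)]
```

View pics/w1.png

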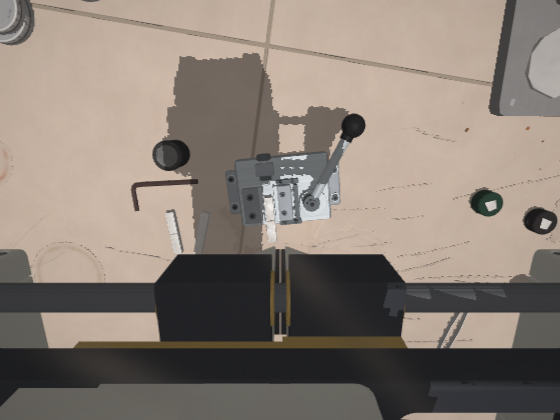

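```bash
python3 - <<'E'
import cv2
im=cv2.imread('pics/w1.png')
c=im[95:345,150:410]; cv2.imwrite('pics/w1c.png',cv2.resize(c,None,fx=3,fy=2.4 if 0 else 3,interpolation=cv2.INTER_CUBIC)[:600])
cv2.imwrite('pics/w1d.png',cv2.resize(im[235:345,150:410],None,fx=3,fy=3,interpolation=cv2.INTER_CUBIC))
E
```

```text
(no output)
```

View pics/w1c.png

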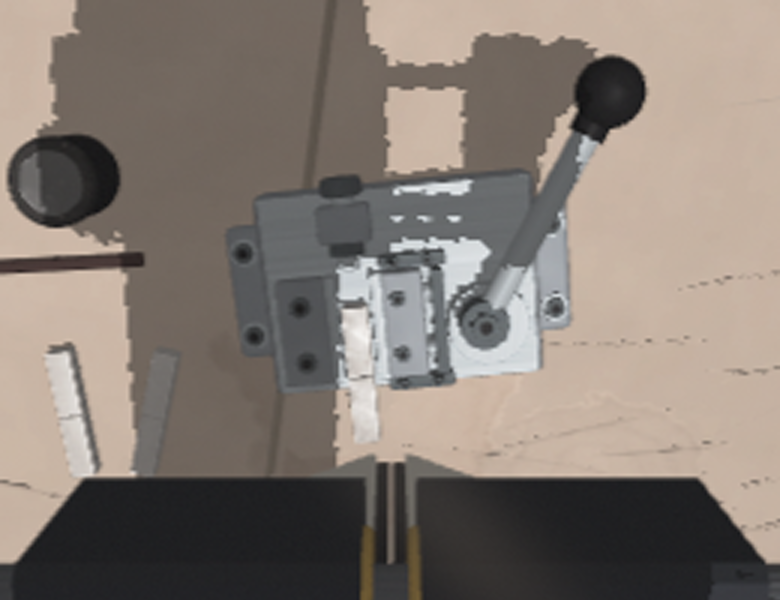

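View pics/w1d.png

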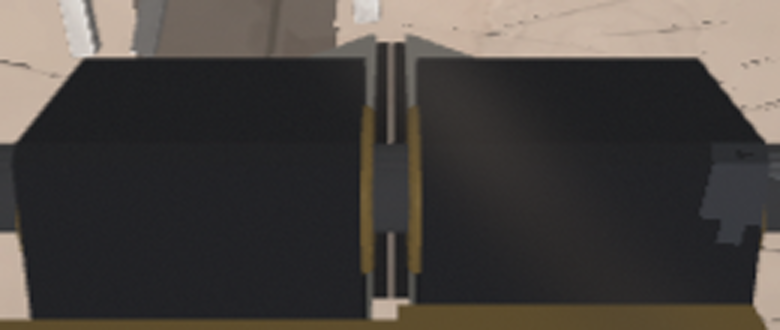

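```bash
cat >> h.py <<'E'
def camT(s,c):
    T=np.eye(4);T[:3,:3]=rot(s['eef_rot']).as_matrix();T[:3,3]=s['ee_pos'];return T@c['T_tool_cam']
def back(px,z,T,c):
    d=T[:3,:3]@np.array([(px[0]-c['cx'])/c['fx'],(px[1]-c['cy'])/c['fy'],1.]);o=T[:3,3]
    return o+d*(z-o[2])/d[2]
def proj(p,T,c):
    q=T[:3,:3].T@(np.array(p)-T[:3,3]);return np.array([c['cx']+c['fx']*q[0]/q[2],c['cy']+c['fy']*q[1]/q[2]])
E
python3 - <<'E'
from workcell import ctrl
from h import *
from scipy.optimize import least_squares
s=ctrl.sense();c=ctrl.get_calibration('wrist');T=camT(s,c)
f=lambda u,v:(150+u/3,95+v/3)
P=[((52,34,20),f(258,198)),((52,-74,20),f(530,172)),((-28,-74,20),f(542,370)),((-1,-50,45),f(486,328))]
W=np.array([back(p,v[2]/1000,T,c) for v,p in P]);V=np.array([v for v,p in P])/1000
def res(x):
    r=R.from_euler('z',x[2]);return ((r.apply(V)+[x[0],x[1],0]-W)[:,:2]).ravel()
o=least_squares(res,[.585,-.03,.15]);print(o.x,np.round(o.fun*1000,1))
x,y,psi=o.x;r=R.from_euler('z',psi)
inv=lambda p:np.round(r.inv().apply(np.array(p)-[x,y,0])*1000,1)
print('stop',r.apply([.022,-.001,.025])+[x,y,0])
ball=back(f(611,92),.051,T,c);piv=r.apply([-.001,-.05,.045])+[x,y,0]
print('ball',ball,inv(ball),np.linalg.norm(ball[:2]-piv[:2]))
d=inv(ball)-[-1,-50,0];print('q',-np.arctan2(d[1],d[0])-.35)
for n,p in [('near end L',f(355,442)),('near end R',f(379,440)),('far end',f(356,303))]:
    b=back(p,.03,T,c);print(n,b,inv(b))
E
```

```text
[ 0.58232553 -0.02726016  0.24627358] [ 0.   2.7  0.7 -1.5 -0.9 -1.1  0.2 -0.1]
stop [ 0.60390552 -0.02286657  0.025     ]
ball [ 0.68226047 -0.1019587   0.051     ] [ 78.7 -96.8  51. ] 0.09243636620966013
q 0.18095606038802614
near end L [ 0.53593107 -0.03496608  0.03      ] [-46.9   3.8  30. ]
near end R [ 0.53824571 -0.04428133  0.03      ] [-46.9  -5.8  30. ]
far end [ 0.59197263 -0.02715764  0.03      ] [ 9.4 -2.3 30. ]
```

```bash
cat >> h.py <<'E'
VX,VY,PSI=.5823,-.0273,.246
def v2w(x,y,z):
    r=R.from_euler('z',PSI);return r.apply(np.array([x,y,z])/1000)+[VX,VY,0]
def w2v(p): return R.from_euler('z',PSI).inv().apply(np.array(p)-[VX,VY,0])*1000
E
python3 - <<'E'
from workcell import ctrl
from h import *
s=ctrl.sense();print(w2v(s['ee_pos']))
print(plan(s,v2w(-75,-1,60),PSI))
s=dict(s);s['eef_rot']=[np.pi,0,PSI];print(plan(s,v2w(-75,-1,60),PSI)[0])
E
```

```text
[ 14.11450742 -15.30144048 226.75795816]
(array([-9.00591056, -0.61155076, 16.67516156]), array([-3.50905716e-03, -4.45345273e-03, -5.22520183e+00]))
[-8.91145074 -1.43014405 16.67579582]
```

Emit:
carry_out(translation=[[0,0,0],[-4.45,-0.7,2.0],[-4.45,-0.73,2.0],[0,0,6.0],[0,0,5.7]], twist=[[0,0,-5.2],[0,0,0],[0,0,0],[0,0,0],[0,0,0]], hand=[-1,-1,-1,-1,-1])

```text
t: 3.48
ee_pos: [0.5105, -0.0472, 0.0694]
eef_rot: [3.14, -0.003, 0.245]
ft_force: [1.3, -1.1, -0.2]
width: 0.0005
```

Emit:
carry_out(translation=[[0,0,0],[0,0,0.95]], twist=[[0,0,0],[0,0,0]], hand=[-1,-1])

```text
t: 3.72
ee_pos: [0.5121, -0.0459, 0.062]
eef_rot: [3.141, -0.003, 0.246]
ft_force: [-0.5, 0.1, 0.2]
width: 0.0006
```

```bash
python3 - <<'E'
from workcell import ctrl
import cv2
from h import *
s=ctrl.sense();print(s['t'],w2v(s['ee_pos']),s['eef_rot'],s['width'])
im=ctrl.snapshot('wrist');cv2.imwrite('pics/w2.png',im)
c=ctrl.get_calibration('wrist');T=camT(s,c)
for p in [(-47,-1,30),(52,34,20),(52,-74,20),(-28,-74,20),(-1,-50,45)]: print(p,proj(v2w(*p),T,c))
E
```

```text
3.725 [-72.65699782  -0.95820603  62.03723123] [ 3.14073512 -0.00344809  0.24571714] 0.000554135653471964
(-47, -1, 30) [279.59447198 203.3276935 ]
(52, 34, 20) [217.75778855  29.15773074]
(52, -74, 20) [408.37337795  29.18141614]
(-28, -74, 20) [394.69880025 170.46880988]
(-1, -50, 45) [371.10071959 126.2347722 ]
```

View pics/w2.png

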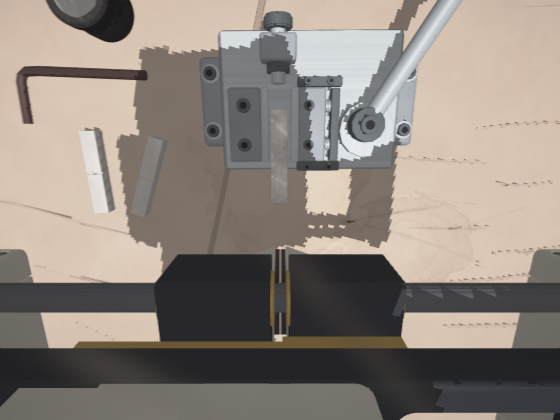

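Emit:
carry_out(translation=[[0,0,2.3],[0,0,2.3],[0,0,0],[0.6,0,0],[0.6,0,0]], twist=[[0,0,0],[0,0,0],[0,0,0],[0,0,0],[0,0,0]], hand=[-1,-1,-1,-1,-1])

```text
t: 4.4
ee_pos: [0.5236, -0.0433, 0.0158]
eef_rot: [3.14, -0.003, 0.245]
ft_force: [0.2, 0.1, -0.4]
width: 0.0002
```

Emit:
carry_out(translation=[[0.4,0,0],[0.4,0,0],[0.4,0,0],[0,0,0]], twist=[[0,0,0],[0,0,0],[0,0,0],[0,0,0]], hand=[-1,-1,-1,-1])

```text
t: 4.9
ee_pos: [0.5335, -0.0402, 0.0142]
eef_rot: [-3.141, -0.0, 0.246]
ft_force: [0.5, -0.1, -0.3]
width: 0.0002
```

```bash
python3 - <<'E'
from workcell import ctrl
import cv2
from h import *
s=ctrl.sense();print(s['t'],w2v(s['ee_pos']),s['eef_rot'],s['ft_force'])
im=ctrl.snapshot('wrist');cv2.imwrite('pics/w3.png',cv2.resize(im[0:300,130:430],None,fx=2,fy=2,interpolation=cv2.INTER_CUBIC))
c=ctrl.get_calibration('wrist');T=camT(s,c)
for p in [(-33,-1,30),(22,-1,25)]: print(p,(proj(v2w(*p),T,c)-[130,0])*2)
E
```

```text
4.9 [-50.4289149   -0.62394104  14.17196487] [-3.14142255e+00 -2.87708567e-04  2.45519067e-01] [ 0.52254772 -0.05093875 -0.31549194]
(-33, -1, 30) [300.50241277 486.63990019]
(22, -1, 25) [300.50390161 248.94101822]
```

View pics/w3.png

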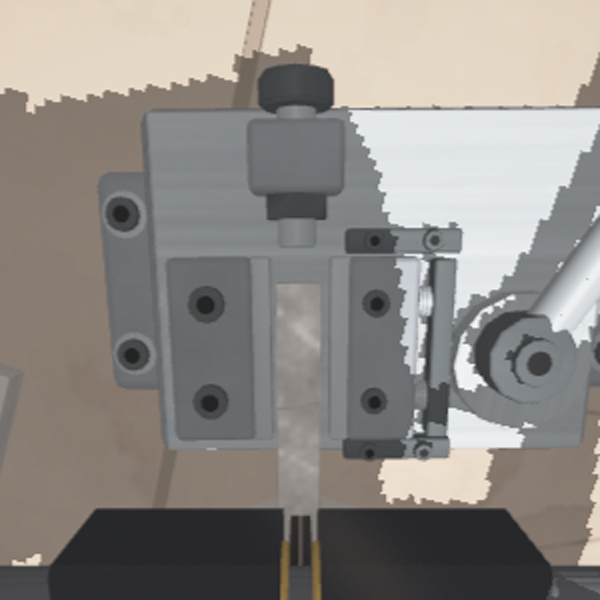

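Emit:
carry_out(translation=[[0.2,0,0],[0.2,0,0],[0.2,0,0],[0.15,0,0],[0,0,0]], twist=[[0,0,0],[0,0,0],[0,0,0],[0,0,0],[0,0,0]], hand=[-1,-1,-1,-1,-1])

```text
t: 5.58
ee_pos: [0.5407, -0.0385, 0.0143]
eef_rot: [3.142, -0.0, 0.245]
ft_force: [0.2, 0.5, 0.3]
width: 0.0008
```

Emit:
carry_out(translation=[[0.1,0,0],[0,0,0],[0,0,0]], twist=[[0,0,0],[0,0,0],[0,0,0]], hand=[-1,-1,-1])

```text
t: 5.95
ee_pos: [0.5413, -0.0384, 0.0142]
eef_rot: [3.142, 0.0, 0.245]
ft_force: [-1.3, -0.2, -0.1]
width: 0.0002
```

Emit:
carry_out(translation=[[0.1,0,0],[0,0,0],[0,0,0]], twist=[[0,0,0],[0,0,0],[0,0,0]], hand=[-1,-1,-1])

```text
t: 6.32
ee_pos: [0.5414, -0.0384, 0.0141]
eef_rot: [3.142, 0.002, 0.245]
ft_force: [-5.3, -0.8, 3.9]
width: 0.0005
```

Emit:
carry_out(translation=[[0.1,0,0],[0,0,0],[0,0,0]], twist=[[0,0,0],[0,0,0],[0,0,0]], hand=[-1,-1,-1])

```text
t: 6.7
ee_pos: [0.5415, -0.0384, 0.014]
eef_rot: [3.141, 0.004, 0.245]
ft_force: [-7.6, -1.2, 5.9]
width: 0.0004
```

```bash
python3 - <<'E'
from workcell import ctrl
import cv2
from h import *
s=ctrl.sense();print(s['t'],w2v(s['ee_pos']),s['eef_rot'],s['ft_force'])
im=ctrl.snapshot('wrist');cv2.imwrite('pics/w4.png',cv2.resize(im[0:300,130:430],None,fx=2,fy=2,interpolation=cv2.INTER_CUBIC))
E
```

```text
6.7 [-42.27147643  -0.78433668  13.99341471] [3.14144372 0.00359643 0.24501669] [-7.55316736 -1.2013622   5.88847773]
```

View pics/w4.png

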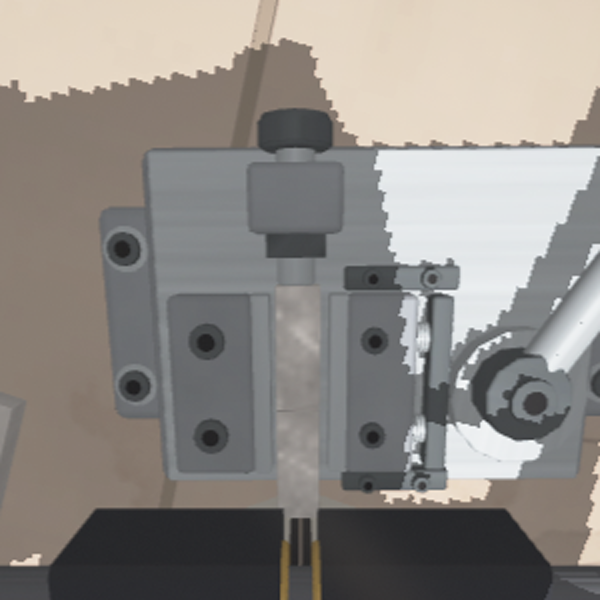

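Emit:
carry_out(translation=[[-1.0,0,0],[-1.2,0,0],[0,0,-5],[0,0,-5.5],[0,0,0]], twist=[[0,0,0],[0,0,0],[0,0,0],[0,0,0],[0,0,0]], hand=[-1,-1,-1,-1,-1])

```text
t: 7.38
ee_pos: [0.5256, -0.0433, 0.1235]
eef_rot: [3.138, -0.009, 0.245]
ft_force: [1.5, -0.1, -0.9]
width: 0.0005
```

```bash
python3 - <<'E'
from workcell import ctrl
import cv2
from h import *
s=ctrl.sense();print(s['t'],w2v(s['ee_pos']),s['eef_rot'],s['ft_force'],s['qpos'])
im=ctrl.snapshot('wrist');cv2.imwrite('pics/w5.png',im)
c=ctrl.get_calibration('wrist');T=camT(s,c)
for p in [(-33,-1,30),(22,-1,25),(-1,-50,45)]: print(p,(proj(v2w(*p),T,c)))
print([(np.round(w2v(d['xyz']),1).tolist(),round(d['confidence'],2)) for d in ctrl.landmark_of('lever_ball','wrist')[:3]])
print(plan(s,v2w(67.7,-55.5,110),1.287))
E
```

```text
7.375 [-58.91517865  -1.72912713 123.53912388] [ 3.13798784 -0.00880696  0.24518823] [ 1.46991531 -0.14437144 -0.85615942] [ 0.51724279  0.44436827 -0.59685179  1.95061231  0.33442804  0.83458743
 -1.58557527]
(-33, -1, 30) [278.30383256 185.8063959 ]
(22, -1, 25) [278.17763649 114.68435395]
(-1, -50, 45) [344.81274771 146.27368037]
[([83.3, -97.1, 52.0], 0.59)]
(array([12.65346376,  5.36148987,  1.48474315]), array([  0.45036171,  -0.35052659, -59.69185968]))
```

View pics/w5.png

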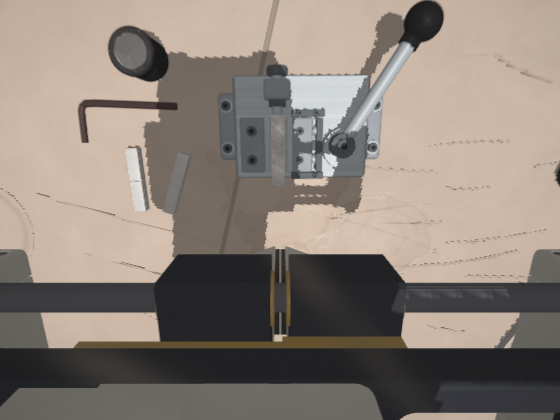

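Emit:
carry_out(translation=[[0,0,0],[0,0,0],[0,0,0],[0,0,0],[0,0,0]], twist=[[0,0,10],[0,0,10],[0,0,10],[0,0,10],[0,0,10]], hand=[-1,-1,-1,-1,-1])

```text
t: 8.1
ee_pos: [0.5205, -0.0432, 0.1174]
eef_rot: [3.14, 0.003, -0.633]
ft_force: [-1.4, 0.2, 0.4]
width: 0.0006
```

```bash
python3 - <<'E'
from workcell import ctrl
from h import *
s=ctrl.sense();print(s['t'],w2v(s['ee_pos']),s['eef_rot'],s['qpos'].round(2))
E
```

```text
8.1 [-63.80076854  -0.38367513 117.35625897] [ 3.14000927e+00  2.65645097e-03 -6.33115388e-01] [ 0.36  0.42 -0.4   1.96  0.22  0.81 -2.36]
```

Emit:
carry_out(translation=[[0,0,0],[0,0,0],[0,0,0],[0,0,0],[0,0,0]], twist=[[0,0,-10.5],[0,0,-10.5],[0,0,-10.5],[0,0,-10.5],[0,0,-10.5]], hand=[-1,-1,-1,-1,-1])

```text
t: 8.72
ee_pos: [0.5205, -0.0431, 0.1174]
eef_rot: [-3.14, 0.003, 0.295]
ft_force: [0.1, 0.4, 0.8]
width: 0.0003
```

Emit:
carry_out(translation=[[0,0,0],[0,0,0],[0,0,0],[0,0,0],[0,0,0]], twist=[[0,0,-10.5],[0,0,-10.5],[0,0,-10.5],[0,0,-10.5],[0,0,-10.5]], hand=[-1,-1,-1,-1,-1])

```text
t: 9.35
ee_pos: [0.5206, -0.0431, 0.1175]
eef_rot: [-3.139, 0.0, 1.212]
ft_force: [0.3, -1.4, -0.1]
width: 0.0006
```

```bash
python3 - <<'E'
from workcell import ctrl
from h import *
s=ctrl.sense();print(s['t'],w2v(s['ee_pos']),s['eef_rot'],s['qpos'].round(2))
print(plan(s,v2w(67.7,-55.5,110),1.287))
E
```

```text
9.35 [-63.68181111  -0.26008607 117.45562115] [-3.13869751e+00  1.96845358e-04  1.21160103e+00] [ 0.68  0.52 -0.81  1.95  0.48  0.88 -0.74]
(array([ 2.93187536, 13.94954442,  0.70460207]), array([-0.16622613,  0.00501948, -4.32005624]))
```

Emit:
carry_out(translation=[[0.98,4.65,0],[0.98,4.65,0],[0.98,4.65,0],[0,0,0],[0,0,0]], twist=[[0,0,0],[0,0,0],[0,0,0],[0,0,-4.5],[0,0,0]], hand=[-1,-1,-1,-1,-1])

```text
t: 9.98
ee_pos: [0.6615, -0.0651, 0.1166]
eef_rot: [-3.138, -0.0, 1.284]
ft_force: [-0.3, 0.8, -0.2]
width: 0.0003
```

```bash
python3 - <<'E'
from workcell import ctrl
from h import *
import cv2
s=ctrl.sense();print(s['t'],w2v(s['ee_pos']),s['eef_rot'],s['qpos'].round(2))
print(plan(s,v2w(67.7,-55.5,30),1.287))
im=ctrl.snapshot('wrist');cv2.imwrite('pics/w6.png',im)
im=ctrl.snapshot('scene');cv2.imwrite('pics/s6.png',cv2.resize(im[100:260,200:400],None,fx=3,fy=3))
E
```

```text
9.975 [ 67.62891358 -55.99036094 116.61760319] [-3.13776332e+00 -1.48546017e-04  1.28369087e+00] [ 0.56  0.74 -0.76  1.59  0.56  1.05 -0.63]
(array([0.04455752, 0.01437037, 8.66177551]), array([-0.21939017, -0.00887406, -0.1895827 ]))
```

View pics/w6.png

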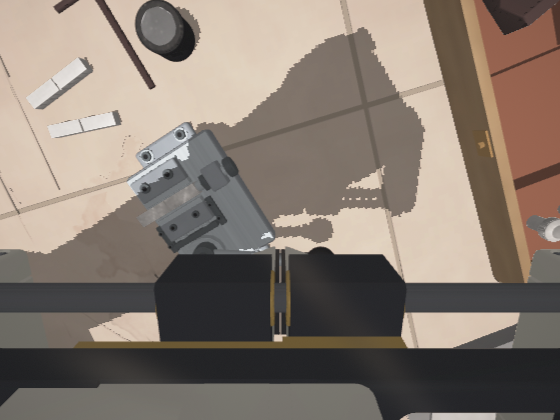

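View pics/s6.png

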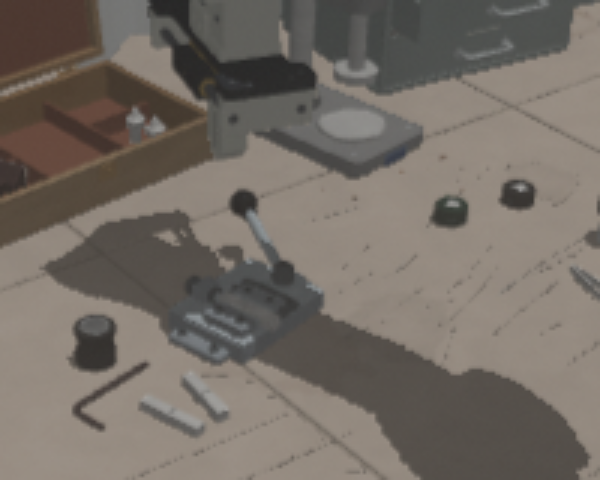

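Emit:
carry_out(translation=[[0,0,4.3],[0,0,4.3],[0,0,0],[-0.8,0,0],[0,0,0]], twist=[[0,0,0],[0,0,0],[0,0,0],[0,0,0],[0,0,0]], hand=[-1,-1,-1,-1,-1])

```text
t: 10.7
ee_pos: [0.662, -0.0748, 0.0355]
eef_rot: [3.138, 0.0, 1.282]
ft_force: [0.1, -0.5, -0.2]
width: 0.0006
```

Emit:
carry_out(translation=[[-0.5,0,0],[-0.3,0,0],[-0.3,0,0],[0,0,0]], twist=[[0,0,0],[0,0,0],[0,0,0],[0,0,0]], hand=[-1,-1,-1,-1])

```text
t: 11.2
ee_pos: [0.6581, -0.0837, 0.0338]
eef_rot: [3.14, -0.001, 1.284]
ft_force: [1.9, 1.9, 2.6]
width: 0.0006
```

```bash
python3 - <<'E'
from workcell import ctrl
from h import *
import cv2
s=ctrl.sense();print(s['t'],w2v(s['ee_pos']),s['eef_rot'],s['ft_force'],s['qpos'].round(2))
im=ctrl.snapshot('wrist');cv2.imwrite('pics/w7.png',im)
E
```

```text
11.2 [ 59.82050531 -73.19626398  33.7673342 ] [ 3.14028616e+00 -6.31247094e-04  1.28369982e+00] [1.91943709 1.88813883 2.59028687] [ 0.56  0.83 -0.69  1.63  0.63  0.92 -0.66]
```

View pics/w7.png

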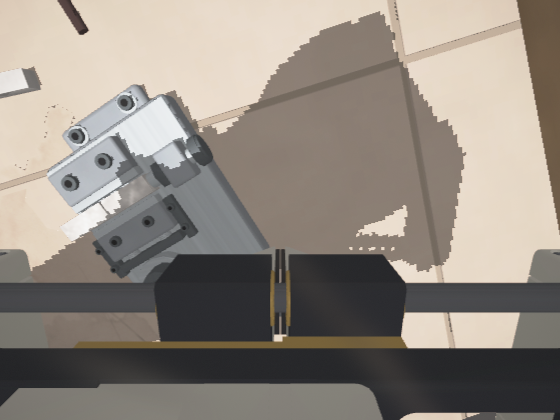

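Emit:
carry_out(translation=[[-0.9,0.14,0],[-0.9,0.14,0],[-0.9,0.14,0],[-0.9,0.14,0]], twist=[[0,0,8],[0,0,8],[0,0,8],[0,0,8]], hand=[-1,-1,-1,-1])

```text
t: 11.75
ee_pos: [0.6448, -0.1164, 0.0329]
eef_rot: [-3.14, -0.0, 0.721]
ft_force: [0.6, 4.5, 1.3]
width: 0.0001
```

```bash
cat >> h.py <<'E'
def rel(s):
    a=s['eef_rot'][2]-PSI; p=w2v(s['ee_pos'])[:2]-[-1,-50]
    n=np.array([np.cos(a),np.sin(a)]);u=np.array([np.sin(a),-np.cos(a)])
    f=s['ft_force'];w=s['eef_rot'][2]
    # lever angle implied if finger side touches rod (14.5 off), using true position
    r=np.hypot(*p);ang=np.arctan2(p[1],p[0]);lev=ang-np.arcsin(14.5/r)
    return dict(t=s['t'],n=p@n,u=p@u,z=s['ee_pos'][2],toolq=-(a-np.pi/2)-.35,levq=-lev-.35,f=np.round(f,1),fn=f[0]*np.cos(w)+f[1]*np.sin(w),q=s['qpos'].round(2))
E
python3 -c "
from workcell import ctrl
from h import *
print(rel(ctrl.sense()))"
```

```text
{'t': 11.75, 'n': np.float64(11.88314200481813), 'u': np.float64(64.15523018916048), 'z': np.float64(0.03285505325258985), 'toolq': np.float64(0.7453428230994271), 'levq': np.float64(0.7862990723880311), 'f': array([0.6, 4.5, 1.3]), 'fn': np.float64(3.446904454416087), 'q': array([ 0.54,  0.78, -0.57,  1.65,  0.52,  0.87, -1.1 ])}
```

Emit:
carry_out(translation=[[-0.9,0.14,0],[-0.9,0.14,0],[-0.9,0.14,0],[-0.9,0.14,0],[-0.9,0.14,0]], twist=[[0,0,8],[0,0,8],[0,0,8],[0,0,8],[0,0,8]], hand=[-1,-1,-1,-1,-1])

```text
t: 12.38
ee_pos: [0.6084, -0.1413, 0.0328]
eef_rot: [-3.139, -0.0, 0.023]
ft_force: [2.7, 5.7, -1.6]
width: 0.0002
```

```bash
python3 -c "
from workcell import ctrl
from h import *
print(rel(ctrl.sense()))"
```

```text
{'t': 12.375, 'n': np.float64(13.356236640756185), 'u': np.float64(65.54697723399097), 'z': np.float64(0.03279264337322043), 'toolq': np.float64(1.44338526461569), 'levq': np.float64(1.4608668111490055), 'f': array([ 2.7,  5.7, -1.6]), 'fn': np.float64(2.848656046319928), 'q': array([ 0.49,  0.7 , -0.42,  1.74,  0.38,  0.78, -1.66])}
```

Emit:
carry_out(translation=[[-0.9,-0.1,0],[-0.9,0.1,0],[-0.9,0.14,0],[0,0,0]], twist=[[0,0,8],[0,0,8],[0,0,8],[0,0,0]], hand=[-1,-1,-1,-1])

```text
t: 12.88
ee_pos: [0.5828, -0.141, 0.0336]
eef_rot: [-3.141, -0.003, -0.393]
ft_force: [5.4, 1.5, -1.2]
width: 0.0005
```

```bash
python3 -c "
from workcell import ctrl
from h import *
print(rel(ctrl.sense()))"
```

```text
{'t': 12.875, 'n': np.float64(14.92803992356619), 'u': np.float64(64.12061368059076), 'z': np.float64(0.03356296593729606), 'toolq': np.float64(1.8595020540628284), 'levq': np.float64(1.8528316408392587), 'f': array([ 5.4,  1.5, -1.2]), 'fn': np.float64(4.409142269579462), 'q': array([ 0.44,  0.65, -0.32,  1.81,  0.29,  0.73, -2.  ])}
```

Nearly at the hard stop; press on a few mm to it.

Emit:
carry_out(translation=[[-0.3,0,0],[-0.2,0,0],[0,0,0]], twist=[[0,0,2],[0,0,0],[0,0,0]], hand=[-1,-1,-1])

```text
t: 13.25
ee_pos: [0.5823, -0.1405, 0.0343]
eef_rot: [-3.139, -0.01, -0.426]
ft_force: [13.7, -1.2, -6.7]
width: 0.0001
```

```bash
python3 -c "
from workcell import ctrl
from h import *
print(rel(ctrl.sense()))"
```

```text
{'t': 13.25, 'n': np.float64(16.443879144116092), 'u': np.float64(63.32301124786538), 'z': np.float64(0.03430227847278916), 'toolq': np.float64(1.8932048892098643), 'levq': np.float64(1.8626237102576662), 'f': array([13.7, -1.2, -6.7]), 'fn': np.float64(12.936370925240013), 'q': array([ 0.43,  0.64, -0.31,  1.82,  0.28,  0.72, -2.03])}
```

Emit:
carry_out(translation=[[1.5,0,0],[1.5,0,0],[0,0,-6],[0,0,-6],[0,0,0]], twist=[[0,0,0],[0,0,0],[0,0,0],[0,0,0],[0,0,0]], hand=[-1,-1,-1,-1,-1])

```text
t: 13.88
ee_pos: [0.607, -0.1532, 0.1582]
eef_rot: [-3.141, -0.008, -0.428]
ft_force: [0.2, -0.8, 1.0]
width: 0.0006
```

Emit:
carry_out(translation=[[-3,0,0],[-3,0,0],[-3,0,0],[0,0,0],[0,0,0]], twist=[[0,0,-9.5],[0,0,-9.5],[0,0,-9.5],[0,0,-9.5],[0,0,0]], hand=[-1,-1,-1,-1,-1])

```text
t: 14.5
ee_pos: [0.5163, -0.1294, 0.1521]
eef_rot: [-3.141, 0.003, 0.234]
ft_force: [-0.8, -1.4, -0.2]
width: 0.0001
```

```bash
python3 - <<'E'
from workcell import ctrl
from h import *
import cv2
s=ctrl.sense();print(s['t'],w2v(s['ee_pos']),s['eef_rot'],s['ft_force'])
im=ctrl.snapshot('wrist');cv2.imwrite('pics/w8.png',im)
for q in ['bar_mid','lever_ball','stop_tip']:print(q,[(np.round(w2v(d['xyz']),1).tolist(),round(d['confidence'],2)) for d in ctrl.landmark_of(q,'wrist')[:3]])
E
```

```text
14.5 [-88.8554803  -82.92478259 152.11863543] [-3.14079488e+00  2.69929632e-03  2.34177179e-01] [-0.80659742 -1.41759651 -0.15128912]
bar_mid [([-6.4, -1.4, 25.3], 0.64)]
lever_ball [([-52.1, -120.8, 52.4], 0.64)]
stop_tip [([25.6, -0.9, 23.4], 0.82)]
```

View pics/w8.png

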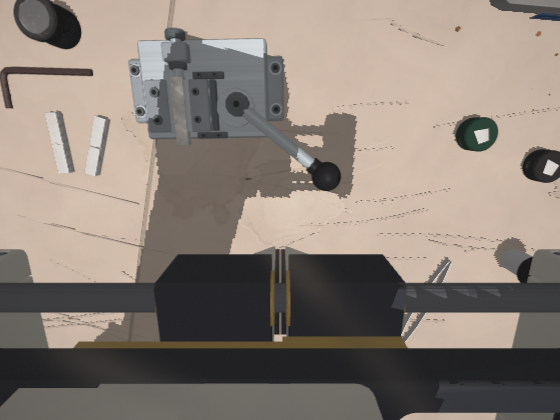

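```bash
python3 - <<'E'
from workcell import ctrl
from h import *
import cv2
im=cv2.imread('pics/w8.png');cv2.imwrite('pics/w8c.png',cv2.resize(im[20:200,120:360],None,fx=3.3,fy=3.3,interpolation=cv2.INTER_CUBIC))
s=ctrl.sense();c=ctrl.get_calibration('wrist');T=camT(s,c)
for p in [(-33,-4,30),(-33,6,30),(22,6,30),(22,-4,30),(22,-1,25),(-1,-50,45)]: print(p,((proj(v2w(*p),T,c)-[120,20])*3.3).round())
for q in (1.7,1.8,1.9):
    a=-.35-q;print(q,((proj(v2w(-1+92*np.cos(a),-50+92*np.sin(a),51),T,c)-[120,20])*3.3).round())
E
```

```text
(-33, -4, 30) [226. 421.]
(-33, 6, 30) [188. 421.]
(22, 6, 30) [166. 197.]
(22, -4, 30) [206. 196.]
(22, -1, 25) [200. 199.]
(-1, -50, 45) [387. 288.]
1.7 [723. 464.]
1.8 [703. 496.]
1.9 [680. 526.]
```

View pics/w8c.png

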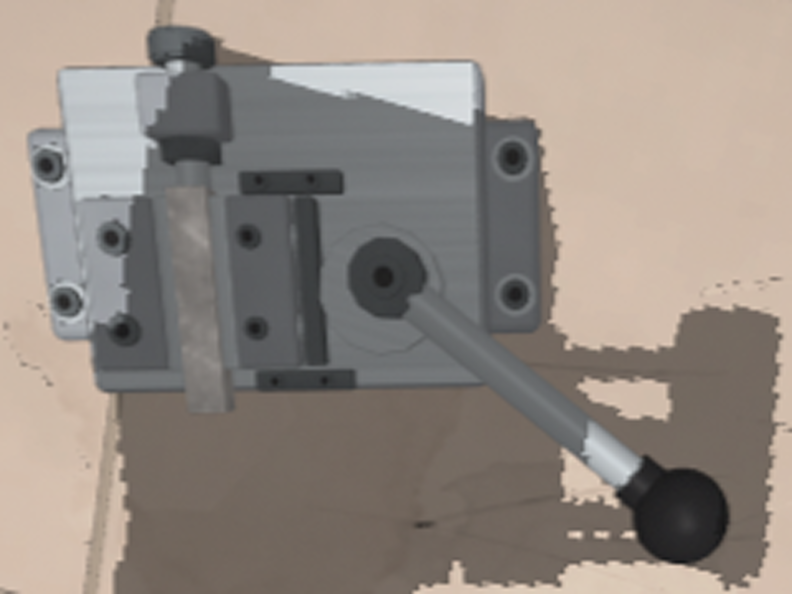

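```bash
python3 - <<'E'
from workcell import ctrl
print(ctrl.sense()['t'],ctrl.close_job())
E
```

```text
the job is handed in; nothing more can be done
14.7 None
```

The bar is home against the stop screw, the cam lever is fully round, and I handed the job in at t = 14.7 s. No verdict was reported.

- **Bar:** I pushed its end with the shut fingertips until the stop screw pushed back with about 7.6 N, with the lever still open at about 0.2 rad. In the last wrist picture its far end touches the stop tip, and its near end is where a bar at home should be, to about 1 mm. It lies straight, with both jaws closed on it.
- **Lever:** I swung it round at about 64 mm from the axis until it stopped moving at about 13 N. The ball's position in the last picture gives about 1.9 rad, the hard stop. Two rougher estimates were lower: 1.86 rad from the finger position and 1.84 rad from the network.
- **Bench and arm:** The waiting bars, loupe and hex key look undisturbed in that picture. The other things are out of view or partly hidden, but the arm never went near them. It ended about 0.15 m up, touching nothing.

**Checks that failed or disagreed:**
- The jaw's clamping force cannot be measured. I infer it from the lever being at its stop and the jaw closed.
- The network's last bar_mid estimate was about 1 mm from where the bar should be along the vise. Its stop_tip estimate was 3.6 mm off, within its stated 4 mm error.
- I first turned the wrist the wrong way, towards a joint limit, and turned it back. That cost about 1.5 s.

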